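Check the bead kiln is cold, then hold its flap door on the hinge for the pin

TASK

A workmate is about to slide the pin into the bead kiln's front hinge with bare fingers. First check that the kiln has cooled: pick up the stick thermometer, point its lens squarely at the middle of the kiln's open doorway from about 7 cm in front, keep it steady for a good second, and lay it flat on the bench again. Then lift the flap door that fits this kiln (the one with a single knuckle in the middle of its hinge edge; leave the two-knuckle flap and everything else alone) by its wooden grip, bring its knuckle gently between the kiln's two knuckles so that the holes line up for the pin, and finish still holding it there, level, steady and lined up.

Things in the scene. Friction and masses are not known exactly. Their poses are not given: they have to be found in the camera images.
- kiln: Bead kiln, a grey steel box fixed to the bench, 140 mm deep (x), 180 wide (y), 135 high, with a 26 mm wide control box on its -y side; nothing above it. Origin: centre of its footprint on the bench; +x points from its front into the kiln, y along its front, z up. Its front (facing -x) has an open doorway and, above that, the hinge jamb, with its knuckle axis 12.6 mm in front of the kiln's front.
- jamb_bore (a point): Middle of the kiln's hinge axis, 118 mm above the bench, axes as the kiln's. The bore runs along y through two knuckles (tubes 16 mm outside, 9 mm bore, 22 long) with a 40 mm gap between them. The gap is open above and to the front (-x); a rounded fixed seat stops a 16 mm barrel 0.5 mm too far back or too low, so a barrel let down and pushed in to the stop is in line.
- doorway (a point): Centre of the kiln's open doorway (84 wide x 37 mm high), in the plane of the kiln's front, 73.5 mm above the bench. Axes as the kiln's.
- flap: The flap that fits: loose steel pan 55 (x) x 110 (y) x 12 mm on a white plug 33 x 76 x 14 mm, lying plug down, 0.2 to 0.32 kg; all low parts are under 26 mm high. One knuckle (tube 16 mm outside, 36 long) stands out from the middle of its +x edge. Origin: underside of the plug, under the grip, on the bench at the start; +x to the knuckle edge, y along the hinge, z up.
- flap_bore (a point): Centre of the flap's knuckle bore (9 mm, along the flap's y): 41.5 mm in +x from the flap's origin, 18 mm above its underside, 14 mm beyond the pan's edge. Held level, grip up, the pan stays in front of the kiln.
- flap_grip (a point): Centre of the flap's wooden grip bar, 52 mm above the flap's underside, right over the origin: a bar 14 mm thick (x), 66 long (y), 20 high (42 to 62 mm) on two 9 mm stand-offs. Pinch it from above across its 14 mm.
- other_flap: A flap of another kiln, to be left alone: pan 60 x 126 mm, like the other but with two knuckles near the ends of its +x edge. Same kind of grip, 62 mm high in all. Origin: underside of its plug, under the grip.
- thermometer: Stick-type infrared thermometer, grey with a black lens nose, 130 long (x), 26 wide (y), 25 high, lying on its flat back, 0.07 to 0.12 kg. Origin: middle of its underside (on the bench, z = 0); +x toward the lens, z up. Pinch it across its 26 mm width near the origin.
- lens (a point): The thermometer's lens: 65 mm in +x from its origin, 13 mm above its underside; it looks along +x.
- spot (a point): The point 80 mm straight ahead of the lens on its line of sight (thermometer x = 145 mm, 13 mm above its underside).
- hinge_pin: The hinge pin, a loose 7 mm steel rod 96 long with a 20 mm bent end, lying on the bench, for the workmate: leave it. Origin: middle of its length, on the bench.

How it is judged:
On the way, in this order (a step that is already met when the one before it is completed fails the run):
1. the held thermometer looks squarely into the middle of the doorway from 3 to 13 cm, steady, for 0.8 s (contact force between the fingers and thermometer above 0.5 N and x of lens in the frame of doorway between -0.13 and -0.03 m and y of spot in the frame of doorway between -0.022 and 0.022 m and z of spot in the frame of doorway between -0.018 and 0.018 m and angle between the x axis of thermometer and the x axis of kiln, either way round below 0.2 rad and linear speed of thermometer below 0.02 m/s and angular speed of thermometer below 0.2 rad/s), for 0.8 s.
2. the thermometer lies on the bench again, let go (height (world z) of thermometer below 0.006 m and angle between thermometer's own z axis and vertical below 0.1 rad and linear speed of thermometer below 0.02 m/s and contact force between the fingers and thermometer below 0.05 N), for 0.2 s.
3. the single-knuckle flap is lifted by its grip (contact force between the fingers and flap above 1 N and height (world z) of flap above 0.05 m), for 0.2 s.
At the end, for the whole second after the job is handed in: Still gripped, steady, level within 0.3 rad, 70 mm or more off the bench: flap bore within 3 mm of the kiln's bore axis (height and depth), 4 mm of mid-gap, parallel within 0.09 rad, under 15 N on the kiln; the thermometer lies flat on the bench, let go (all of step 2 and angle between the y axis of flap and the y axis of kiln, either way round below 0.09 rad and x of flap_bore in the frame of jamb_bore between -0.003 and 0.003 m and z of flap_bore in the frame of jamb_bore between -0.003 and 0.003 m and y of flap_bore in the frame of jamb_bore between -0.004 and 0.004 m and contact force between the fingers and flap above 1 N and contact force between flap and kiln below 15 N and height (world z) of flap above 0.07 m and angle between flap's own z axis and vertical below 0.3 rad and linear speed of flap below 0.01 m/s and angular speed of flap below 0.1 rad/s); the arm keeps its last pose, push and grip.
It fails at once if the flap is rammed into the kiln (over 40 N) (contact force between flap and kiln above 40 N).
It fails at once if the thermometer strikes the kiln (contact force between thermometer and kiln above 3 N).
It fails at once if the two-knuckle flap is moved (over 25 mm) (distance of other_flap from where it was at the start of the episode above 0.025 m).
It fails at once if the hinge pin is moved (over 25 mm) (distance of hinge_pin from where it was at the start of the episode above 0.025 m).
It also fails if it takes over 56 s, if anything falls off the work surface, if the arm or the gripper's body presses on something with over 40 N, if the wrist force passes 120 N, or if a joint passes its speed limit or range.

ROBOT

A 7-joint arm with a two-finger parallel gripper is mounted at the origin on a cart in front of the work surface, level with it; the furniture and walls round the work are solid. World frame = base frame: x ahead of the robot, y to its left, z up, the work surface at z = 0. Lengths are in m, angles in rad, forces in N, time in s.
With the tool pointing down it reaches from about 0.425 to 0.925 m from the base axis. Payload 6.8 kg.
Tool frame: the origin (TCP) lies midway between the tips of the shut fingers; the grasp point (between the pads) lies 19 mm behind it (hold_point_z is the distance from the TCP to the grasp point, in m); y points along the fingers, z is the direction in which the jaws open and shut, and the axes are right-handed (so a half turn about y gives the same grasp; the last joint's range is limited). The gripper opens to 88 mm and grips with 3 to 60 N. Pads are 20 mm wide; open, the fingers measure 115 mm over their backs; the gripper's body (75 mm by 178 mm) begins 61 mm behind the grasp point.
Start: joints at [-1.426, 0.477, 0.022, 1.555, -0.011, 1.109, -0.083], TCP at [0.169, 0.654, 0.223] pointing down, gripper open.
Joint ranges: [-2.96, 2.96], [-0.34, 2.1], [-1.41, 1.46], [0.24, 2.44], [-1.37, 4.51], [0.17, 1.92], [-2.96, 2.96]. Speed limits (rad/s): [2.39, 2.39, 3.14, 3.14, 3.14, 3.14, 3.14].

INTERFACE

Orientations are given as a unit quaternion [x, y, z, w].
In Python, from rig import * gives the robot as it stands.
- The arm moves only by the shell command python3 -m inch 'ROWS'. ROWS is JSON, a list of rows, each a list of 3 entries, a list of its own where there are three numbers: the turn, a rotation vector about the world's x, y, z in rad, then the shift along the world's x, y, z in cm, then the opening, from 0 (shut) to 1 (fully open). In form: [[[ax, ay, az], [dx, dy, dz], fingers], ...]. A call has 1 to 10 rows; each row shifts and turns the pose as measured when the row begins; what a row does not reach is not made up. A row lasts 1/10 s, in which the tool goes at most 50 mm and 8.59 degrees, less where a joint would pass 70% of its speed; a pose out of reach is approached as far as the arm can. A call with a gripper value outside its range is refused whole. The fingers move at their own pace and stop on an object; the grip force is fixed at half the most. Time passes only in rows, so rows that do not move let the fingers close. It gives the time, the measured TCP pose, the force and the opening at its end, in the units of the state.
- state(): the state, without advancing time (a new reading comes with each control period).
- camera(name): name is "side" or "top" or "wrist"; returns a dict with "pixels" (400x640x3 uint8, red, green, blue), "depth" (400x640 float32, m along the optical axis (not along the pixel's ray), 0 where there is no reading), "mtx" (3x3 intrinsics, pixels), "R" (3x3) and "t" (3): a world point X has camera coordinates R X + t. Camera axes: x right, y down, z forward; pixel columns grow to the right and rows downward; lengths in m; the calibration is good to about 2 mm. The wrist camera is an equidistant fisheye: a pixel r from the principal point sees the ray r / f radians off the axis. A picture is of the moment at which its call begins.
- hand_in(): hands the job in, once; it reports no verdict.
The state is a dict: "time_s": time; "joint_positions": joint angles; "joint_vel": joint speeds; "tau": joint torques, N m; "tool_pos": TCP position; "tcp_rot": TCP orientation; "wrist_force": force on the tool from outside, world axes, zero at the start; "moment": the same for the moment, N m; "width": opening from 0.0 (shut) to 1.0 (fully open).
Only numpy, scipy, OpenCV 4.12 (cv2) and the standard library are available. Lean on these libraries where they do the work, as an engineer would, in place of code of your own. Each camera call takes 0.05 s, during which the arm holds its last target.

## Working session

There is one attempt and no reset: what is moved stays moved. The work goes in short steps, Python scripts to look and compute and a shell command to move; the robot and the scene stay as the last step left them, time stands still between calls to the robot, and variables do not carry over. Pictures are saved under pics/ and viewed, and the job is handed in when it is done.

```bash
ls; mkdir -p pics; python3 - <<'E'
from rig import *
import cv2
s=state(); print(s)
for n in ["side","top","wrist"]:
    c=camera(n); cv2.imwrite(f"pics/{n}0.png",c["pixels"][:,:,::-1]); print(n,c["mtx"],c["R"],c["t"])
    import numpy as np
    np.savez(f"{n}0.npz",**c)
E
```

```text
pics
{'time_s': 0.0, 'joint_positions': array([-1.42610367,  0.47777364,  0.02232772,  1.55641954, -0.01147632,
        1.10933211, -0.08307403]), 'joint_vel': array([ 0.00026548, -0.00053924, -0.00036295, -0.00075912,  0.0005896 ,
        0.00113325,  0.00026131]), 'tau': array([-2.01156740e-04, -5.82865334e+01,  1.53474446e+00, -2.72592598e+01,
       -5.42585144e-02,  1.73237943e-02,  1.82400172e-04]), 'tool_pos': array([0.16868769, 0.6529622 , 0.22171274]), 'tcp_rot': array([ 0.7021061 , -0.08914157,  0.08908568, -0.70083133]), 'wrist_force': array([ 0.18201583, -0.31998911, -0.67294804]), 'moment': array([ 0.03559921,  0.00629331, -0.02449033]), 'width': 0.9967915339458816}
side [[482.1398628    0.         319.69859136]
 [  0.         482.1398628  201.50078969]
 [  0.           0.           1.        ]] [[-0.99548349 -0.09124793  0.02619974]
 [-0.06398274  0.44098461 -0.89523114]
 [ 0.07013431 -0.89286415 -0.44483119]] [ 0.51789251 -0.00688888  1.25448688]
top [[509.28014785   0.         326.99602252]
 [  0.         509.28014785 195.16194641]
 [  0.           0.           1.        ]] [[-6.23469225e-03 -9.99980394e-01  5.82777716e-04]
 [-9.78591210e-01  5.98143939e-03 -2.05726676e-01]
 [ 2.05719157e-01 -1.85294366e-03 -9.78609317e-01]] [0.27977055 0.50727141 0.84652349]
wrist [[309.70691629   0.         313.17681055]
 [  0.         309.70691629 204.14820298]
 [  0.           0.           1.        ]] [[ 2.50324813e-01  9.68161465e-01 -9.30733800e-04]
 [ 9.21780376e-01 -2.38038457e-01  3.06036978e-01]
 [ 2.96071658e-01 -7.74665815e-02 -9.52019171e-01]] [-0.67551983 -0.03575203  0.39153447]
```

View pics/side0.png

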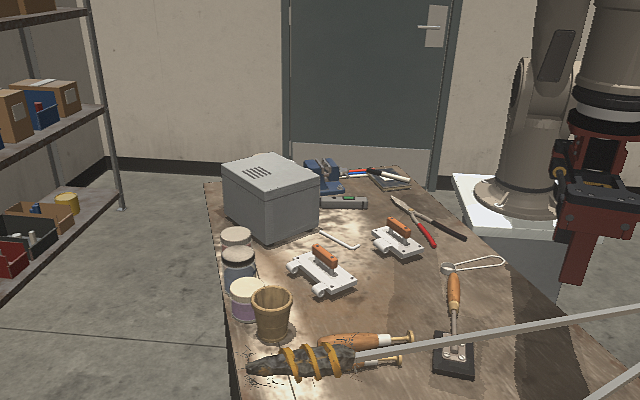

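View pics/top0.png

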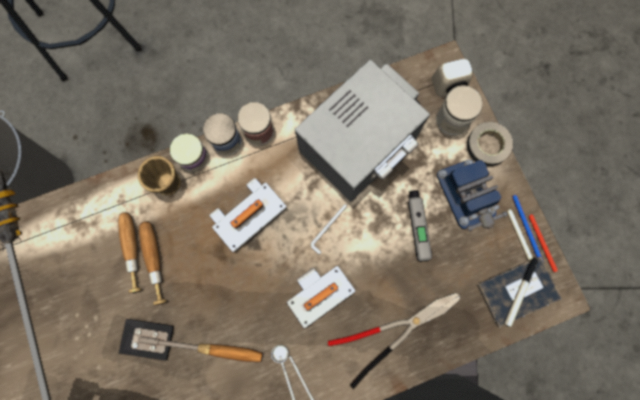

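View pics/wrist0.png

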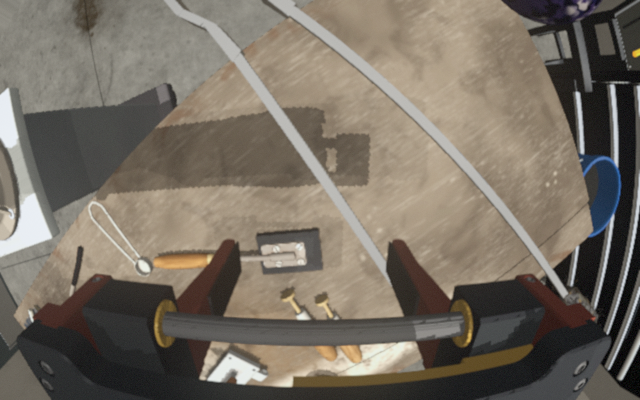

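The top view shows the kiln at about (362,128), with its hinge side facing lower right and the knuckles near (397,155). The thermometer is at (420,225), lens up. The single-knuckle flap is at (320,297), the two-knuckle flap at (248,215), and the pin at (330,225). Next I'll measure these from depth.

```bash
cat > h.py <<'E'
import numpy as np, cv2
def W(c,pts=None):
    """world xyz map from depth (pinhole)"""
    K=c["mtx"];d=c["depth"];v,u=np.mgrid[:400,:640]
    P=np.stack([(u-K[0,2])/K[0,0]*d,(v-K[1,2])/K[1,1]*d,d],-1)
    return (P-c["t"])@c["R"]
def crop(img,u0,v0,u1,v1,s,name):
    im=cv2.resize(img[v0:v1,u0:u1],None,fx=s,fy=s,interpolation=cv2.INTER_CUBIC); cv2.imwrite(name,im[:,:,::-1])
E
python3 - <<'E'
from h import *
t=dict(np.load("top0.npz")); s=dict(np.load("side0.npz"))
w=W(t);ws=W(s)
for n,m,l in [("top",w,[(420,225),(415,195),(320,296),(310,278),(248,215),(330,225),(397,155),(362,120),(340,110),(30,330),(20,230),(255,110),(460,100),(470,190),(280,250)]),("side",ws,[(500,332),(420,346),(275,170),(398,228),(326,255),(345,205)])]:
    for u,v in l: print(n,u,v,np.round(m[v,u],4))
crop(t["pixels"],270,40,470,200,4,"pics/kc.png")
crop(t["pixels"],270,180,450,340,4,"pics/fc.png")
crop(s["pixels"],210,140,460,310,3.2,"pics/sc.png")
E
```

```text
top 420 225 [0.4589 0.1096 0.0249]
top 415 195 [0.5143 0.1162 0.0242]
top 320 296 [0.3343 0.2895 0.0607]
top 310 278 [0.3658 0.3073 0.0283]
top 248 215 [0.4729 0.4139 0.0611]
top 330 225 [0.4627 0.2714 0.0065]
top 397 155 [0.5648 0.159  0.111 ]
top 362 120 [0.6181 0.2182 0.1352]
top 340 110 [0.6362 0.2543 0.1342]
top 30 330 [0.2864 0.7193 0.1508]
top 20 230 [0.4576 0.8419 0.002 ]
top 255 110 [0.6569 0.4029 0.0835]
top 460 100 [0.6702 0.042  0.0917]
top 470 190 [0.5166 0.0238 0.0536]
top 280 250 [ 4.181e-01  3.632e-01 -4.000e-04]
side 500 332 [0.2455 0.7113 0.1533]
side 420 346 [0.342  0.7453 0.1524]
side 275 170 [0.6001 0.2225 0.1348]
side 398 228 [0.3337 0.3019 0.0568]
side 326 255 [0.471  0.4289 0.0612]
side 345 205 [0.4476 0.1225 0.0111]
```

View pics/kc.png

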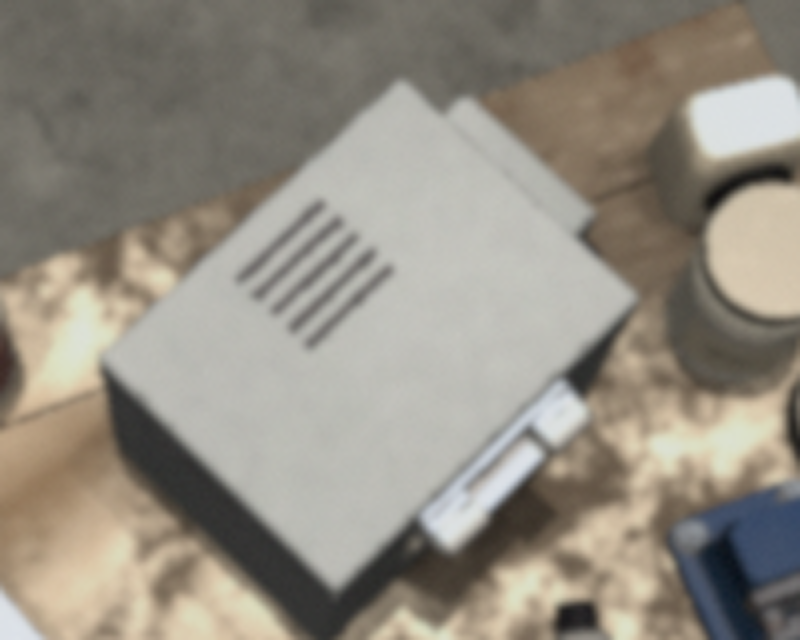

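View pics/fc.png

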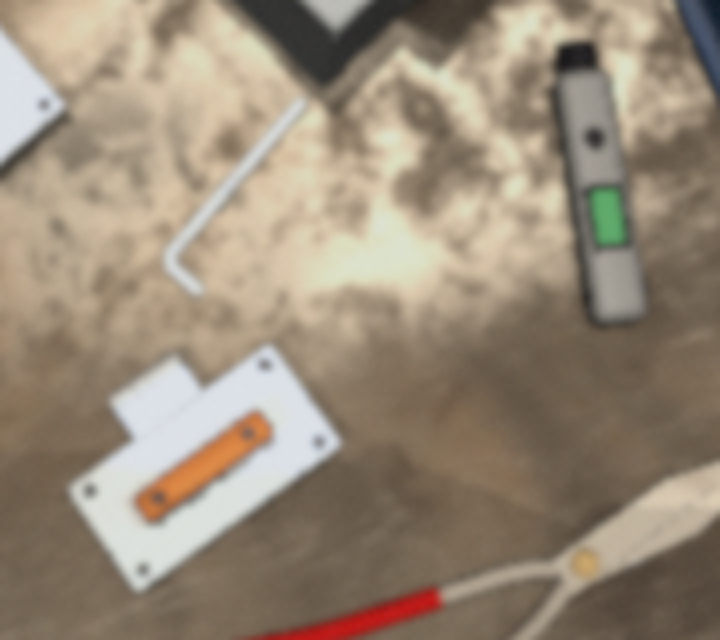

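View pics/sc.png

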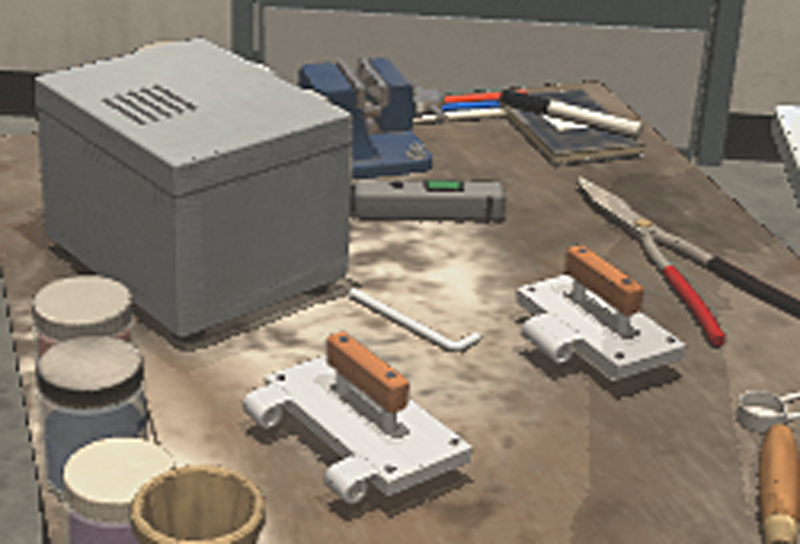

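```bash
cat >> h.py <<'E'
def cast(c,uv,z):
    K=c["mtx"];uv=np.atleast_2d(np.asarray(uv,float))
    r=np.c_[(uv[:,0]-K[0,2])/K[0,0],(uv[:,1]-K[1,2])/K[1,1],np.ones(len(uv))]@c["R"]
    o=-c["R"].T@c["t"]
    return o+r*((z-o[2])/r[:,2])[:,None]
def proj(c,X):
    p=np.atleast_2d(X)@c["R"].T+c["t"]; p=p@c["mtx"].T
    return p[:,:2]/p[:,2:]
def rect(P):
    (cx,cy),(a,b),ang=cv2.minAreaRect(np.float32(P[:,:2]*1000))
    if a<b: a,b,ang=b,a,ang+90
    return np.round([cx,cy,a,b,ang],1)   # mm, long-axis angle deg
def biggest(m,near=None):
    n,l,st,ce=cv2.connectedComponentsWithStats(m.astype(np.uint8))
    i=1+np.argmax(st[1:,4]) if near is None else l[near[1],near[0]]
    return l==i
E
python3 - <<'E'
from h import *
t=dict(np.load("top0.npz")); w=W(t); z=w[...,2]
hsv=cv2.cvtColor(t["pixels"],cv2.COLOR_RGB2HSV)
def R(name,m,h):
    v,u=np.nonzero(m); P=cast(t,np.c_[u,v],h); print(name,m.sum(),rect(P),"z med",np.median(w[m][:,2]).round(4)); return P
# kiln top
k=biggest((z>.13)&(z<.142),(362,120)); R("kiln top",k,.135)
# refine by corners of the hull in undisturbed pixels
cs=np.array([(105,357),(402,80),(637,297),(337,590)])/4+[270,40]
C=cast(t,cs,.135); print(np.round(C*1000,1)); d=lambda a,b:(np.linalg.norm((C[a]-C[b])[:2]),np.degrees(np.arctan2(*(C[b]-C[a])[1::-1])))
print(d(0,1),d(3,2),d(0,3),d(1,2), C.mean(0))
th=biggest((z>.014)&(z<.032),(420,225)); R("therm",th,.025)
o=(hsv[...,0]<15)&(hsv[...,1]>130)&(hsv[...,2]>120)&(z>.045)&(z<.07)
g=biggest(o,(320,296)); R("grip",g,.062)
f=biggest((z>.015)&(z<.07),(320,296)); R("flap all",f,.026)
cs=np.array([(68,490),(270,344),(341,440),(140,592)])/4+[270,180]
C=cast(t,cs,.026); print("pan",np.round(C*1000,1), d(0,1),d(3,2),d(0,3),d(1,2),C.mean(0))
cs=np.array([(575,45),(597,45),(602,322),(643,315)])/4+[270,180]
print(np.round(cast(t,cs,.025)*1000,1))
j=biggest((z>.1)&(z<.129),(397,155)); R("jamb",j,.124)
E
```

```text
kiln top 8815 [612.9 218.  180.4 144.1 134.1] z med 0.1359
[[602.8 326.7 135. ]
 [725.3 201.6 135. ]
 [627.6 106.6 135. ]
 [504.  233.  135. ]]
(np.float64(0.17511571653510435), np.float64(-45.587065260785614)) (np.float64(0.17672224549911622), np.float64(-45.63455294731117)) (np.float64(0.13618529934153936), np.float64(-136.51233555717755)) (np.float64(0.13631530060974187), np.float64(-135.836186164371)) [0.61491557 0.21695974 0.135     ]
therm 1021 [459.6 112.4 129.6  27.3   7.1] z med 0.0248
grip 230 [334.  288.3  61.4  11.3 125.2] z med 0.0624
flap all 2260 [342.7 295.7 109.7  76.3 125. ] z med 0.0268
pan [[324.  347.4  26. ]
 [386.5 258.8  26. ]
 [344.6 228.2  26. ]
 [280.7 316.   26. ]] (np.float64(0.10848748950251424), np.float64(-54.77573685234754)) (np.float64(0.10858362550707036), np.float64(-53.95334306490616)) (np.float64(0.05346585609185805), np.float64(-143.94794206981925)) (np.float64(0.051908857969672), np.float64(-143.8293323448428)) [0.3339752  0.28760196 0.026     ]
[[521.1 118.3  25. ]
 [521.1 108.2  25. ]
 [395.4 111.5  25. ]
 [398.4  93.2  25. ]]
jamb 852 [547.4 231.7 203.   97.1  87.6] z med 0.1188
```

```bash
python3 - <<'E'
from h import *
from rig import *
from scipy.spatial.transform import Rotation as R
m=R.from_quat(state()["tcp_rot"]).as_matrix(); print(m.round(3)); print("jaw yaw",np.degrees(np.arctan2(m[1,2],m[0,2])))
t=dict(np.load("top0.npz")); w=W(t)
# vise heights
for y0 in np.arange(-.06,.08,.02):
    print(y0.round(2),[ (lambda q: round(float(q.max()),3) if len(q) else 0)(w[(abs(w[...,0]-x)<.01)&(abs(w[...,1]-y0)<.01)][:,2]) for x in np.arange(.42,.62,.02)])
# slices across kiln frame, jamb region
c,s=np.cos(np.radians(44.2)),np.sin(np.radians(44.2))
d=w-[0.614,0.2175,0]; kx=d[...,0]*c+d[...,1]*s; ky=-d[...,0]*s+d[...,1]*c
for n,lo,hi in [("right",-43,-21),("gap",-19,19),("left",21,43)]:
  for x in range(-104,-62,3):
    q=w[...,2][(abs(kx*1000-x)<1.5)&(ky*1000>lo)&(ky*1000<hi)&(w[...,2]>.05)]
    print(n,x,len(q),np.median(q).round(4) if len(q) else None,end="; ")
  print()
for y in range(-56,57,2):
    q=w[...,2][(abs(ky*1000-y)<1)&(kx*1000>-86)&(kx*1000<-80)]
    print(y,len(q),np.median(q).round(4) if len(q) else None,end="; ")
E
```

```text
[[ 0.968 -0.     0.25 ]
 [-0.25  -0.001  0.968]
 [ 0.    -1.    -0.001]]
jaw yaw 75.51551831915833
-0.06 [0.004, 0.009, 0.012, 0.013, 0.009, 0.012, 0.004, 0.006, 0.03, 0.031]
-0.04 [0.005, 0.004, 0.047, 0.053, 0.004, 0.004, 0.005, 0.005, 0.03, 0.029]
-0.02 [0.005, 0.004, 0.057, 0.062, 0.08, 0.081, 0.003, 0.004, 0.03, 0.028]
0.0 [0.004, 0.054, 0.061, 0.079, 0.08, 0.08, 0.081, 0.08, 0.03, 0.031]
0.02 [0.004, 0.053, 0.061, 0.08, 0.08, 0.08, 0.082, 0.08, 0.024, 0.029]
0.04 [0.006, 0.053, 0.054, 0.079, 0.082, 0.082, 0.081, 0.079, 0.015, 0.005]
0.06 [0.004, 0.004, 0.005, 0.004, 0.08, 0.08, 0.081, 0.028, 0.005, 0.004]
0.08 [0.005, 0.006, 0.005, 0.004, 0.005, 0.005, 0.009, 0.016, 0.005, 0.004]
right -104 0 None; right -101 0 None; right -98 0 None; right -95 0 None; right -92 0 None; right -89 8 0.1221; right -86 22 0.1243; right -83 23 0.1259; right -80 25 0.1261; right -77 20 0.1261; right -74 25 0.1267; right -71 21 0.1294; right -68 31 0.132; right -65 21 0.1358; 
gap -104 0 None; gap -101 0 None; gap -98 0 None; gap -95 0 None; gap -92 0 None; gap -89 0 None; gap -86 1 0.1177; gap -83 3
[... 452 characters left out ...]
 -0.0004; -46 3 -0.0004; -44 3 0.0012; -42 5 0.005; -40 8 0.0633; -38 9 0.0028; -36 7 0.125; -34 7 0.1248; -32 7 0.0011; -30 9 0.0021; -28 6 0.1254; -26 11 0.1234; -24 6 0.0636; -22 7 0.0028; -20 15 0.1177; -18 8 0.055; -16 5 0.0021; -14 9 0.1067; -12 5 0.0044; -10 7 0.0048; -8 8 0.1063; -6 5 0.0018; -4 5 0.0015; -2 6 0.108; 0 5 0.0029; 2 7 0.0013; 4 4 0.1097; 6 6 0.0546; 8 5 0.001; 10 5 0.1087; 12 8 0.0568; 14 7 -0.0001; 16 3 -0.0005; 18 3 0.0006; 20 4 0.0013; 22 6 0.1248; 24 9 0.1256; 26 6 0.1255; 28 7 0.1259; 30 8 0.0017; 32 5 0.1264; 34 8 0.0632; 36 5 0.1254; 38 8 0.1247; 40 9 0.1142; 42 11 0.1161; 44 3 0.0007; 46 3 0.0018; 48 3 -0.0006; 50 3 0.0026; 52 4 -0.0013; 54 2 -0.0; 56 2 0.0001;
```

```bash
python3 - <<'E'
from h import *
t=dict(np.load("top0.npz")); w=W(t)
c,s=np.cos(np.radians(44.2)),np.sin(np.radians(44.2))
d=w-[0.614,0.2175,0]; kx=d[...,0]*c+d[...,1]*s; ky=-d[...,0]*s+d[...,1]*c
m=(w[...,2]>.04)&(w[...,2]<.12)
for x in range(-290,-90,10):
    q=m&(abs(kx*1000-x)<5)&(ky<0.0)&(ky>-.2)
    o=[]
    for y in range(-120,0,6):
        r=w[...,2][q&(abs(ky*1000-y)<3)]; o.append(int(1000*np.percentile(r,90)) if len(r)>1 else 0)
    print(x,o)
E
```

```text
-290 [0, 0, 0, 0, 0, 0, 0, 0, 0, 0, 0, 0, 0, 0, 0, 0, 0, 0, 0, 0]
-280 [0, 0, 0, 0, 0, 0, 52, 48, 0, 0, 0, 47, 0, 0, 0, 0, 0, 0, 0, 0]
-270 [0, 0, 0, 0, 0, 0, 51, 50, 50, 50, 54, 58, 59, 56, 0, 0, 0, 0, 0, 0]
-260 [0, 0, 0, 0, 0, 0, 57, 58, 59, 52, 58, 58, 58, 55, 50, 49, 0, 0, 0, 0]
-250 [0, 0, 0, 0, 0, 77, 78, 75, 68, 62, 57, 57, 56, 49, 49, 49, 51, 52, 0, 0]
-240 [0, 0, 0, 0, 76, 77, 78, 78, 78, 77, 78, 76, 71, 61, 60, 56, 0, 0, 0, 0]
-230 [0, 0, 0, 77, 79, 78, 78, 78, 79, 79, 78, 78, 78, 78, 76, 65, 0, 0, 0, 0]
-220 [0, 0, 77, 75, 56, 76, 78, 77, 78, 79, 79, 79, 79, 78, 76, 0, 0, 0, 0, 0]
-210 [0, 0, 77, 78, 78, 78, 77, 72, 53, 76, 77, 78, 78, 77, 71, 0, 0, 0, 0, 0]
-200 [0, 0, 77, 78, 78, 78, 78, 78, 79, 78, 78, 68, 56, 78, 0, 0, 0, 0, 0, 0]
-190 [0, 77, 78, 78, 79, 78, 78, 78, 78, 78, 79, 79, 78, 0, 0, 0, 0, 0, 0, 0]
-180 [0, 78, 78, 78, 78, 77, 78, 78, 78, 77, 77, 78, 0, 0, 0, 0, 0, 0, 0, 0]
-170 [0, 0, 0, 0, 76, 78, 78, 79, 78, 79, 79, 78, 0, 0, 0, 0, 0, 0, 0, 0]
-160 [0, 0, 0, 0, 0, 0, 0, 0, 78, 78, 77, 0, 0, 0, 0, 0, 0, 0, 0, 0]
-150 [0, 0, 0, 0, 0, 0, 0, 0, 0, 0, 0, 0, 0, 0, 0, 0, 0, 0, 0, 0]
-140 [0, 0, 0, 0, 0, 0, 0, 0, 0, 0, 0, 0, 0, 0, 0, 0, 0, 0, 0, 0]
-130 [0, 0, 0, 0, 0, 0, 0, 0, 0, 0, 0, 0, 0, 0, 0, 0, 0, 0, 0, 0]
-120 [0, 0, 0, 0, 0, 0, 0, 0, 0, 0, 0, 0, 0, 0, 0, 0, 0, 0, 0, 0]
-110 [0, 0, 0, 0, 0, 0, 0, 0, 0, 0, 0, 0, 0, 0, 0, 0, 0, 0, 0, 0]
-100 [0, 0, 0, 0, 0, 0, 0, 0, 0, 0, 0, 0, 0, 0, 0, 0, 0, 0, 0, 0]
```

```bash
python3 -m inch '[[[0,0,0.03],[2,-3.5,0.5],0.65],[[0,0,0.04],[2.3,-4.2,0.5],0.65],[[0,0,0.04],[2.3,-4.2,0],0.65],[[0,0,0.04],[2.3,-4.2,0],0.65],[[0,0,0.04],[2.3,-4.2,0],0.65],[[0,0,0.04],[2.3,-4.2,0],0.65],[[0,0,0.04],[2.3,-4.2,0],0.65],[[0,0,0.04],[2.3,-4.2,0],0.65]]'
```

```text
time_s: 0.95
tool_pos: [0.3472, 0.316, 0.229]
tcp_rot: [0.707, 0.028, -0.03, -0.706]
wrist_force: [-0.3, 0.5, 0.3]
width: 0.647
```

```bash
cat > st.py <<'E'
from rig import *
import numpy as np
from scipy.spatial.transform import Rotation as R
def tool():
    s=state(); m=R.from_quat(s["tcp_rot"]).as_matrix()
    p=s["tool_pos"]; g=p-0.019*m[:,1]
    return s,m,p,g
if __name__=="__main__":
    s,m,p,g=tool()
    print("t",s["time_s"],"tcp",(p*1000).round(1),"jaw yaw",np.degrees(np.arctan2(m[1,2],m[0,2])).round(2),"fdir",m[:,1].round(4),"F",s["wrist_force"].round(1),"w",s["width"],"q",s["joint_positions"].round(2))
E
python3 st.py; python3 -m inch '[[[0,0,0],[2.2,-4,0],0.65],[[0,0,0],[2.2,-4,-0.5],0.65],[[0,0,0],[2.2,-4,-1],0.65],[[0,0,0],[2.2,-4,-2],0.65],[[0,0,0],[1.5,-2.5,-3],0.65]]'; python3 st.py
```

```text
t 0.95 tcp [347.2 316.  229. ] jaw yaw 94.71 fdir [-0.0028 -0.0027 -1.    ] F [-0.3  0.5  0.3] w 0.6469953897620805 q [-0.96  0.13  0.1   2.03 -0.02  0.99  0.8 ]
time_s: 1.45
tool_pos: [0.4556, 0.1222, 0.1671]
tcp_rot: [-0.706, -0.031, 0.026, 0.707]
wrist_force: [1.4, 0.7, -0.3]
width: 0.653
t 1.45 tcp [455.6 122.2 167.1] jaw yaw 94.6 fdir [ 0.0065  0.0028 -1.    ] F [ 1.4  0.7 -0.3] w 0.6530555594394284 q [-0.65  0.21  0.29  2.11 -0.08  0.83  1.34]
```

```bash
python3 -m inch '[[[0,0,0.022],[0.2,-0.5,-3],0.65],[[0,0,0.022],[0.2,-0.5,-3],0.65],[[0,0,0],[0,0,-3],0.65],[[0,0,0],[0,0,-3],0.65],[[0,0,0],[0,0,-1],0.65]]'; python3 st.py
python3 - <<'E'
from rig import *
import cv2
c=camera("wrist"); cv2.imwrite("pics/w1.png",c["pixels"][:,:,::-1])
E
```

```text
time_s: 1.95
tool_pos: [0.4611, 0.1049, 0.0314]
tcp_rot: [-0.706, -0.043, 0.038, 0.706]
wrist_force: [0.4, -1.1, 0.2]
width: 0.647
t 1.95 tcp [461.1 104.9  31.4] jaw yaw 96.59 fdir [ 7.3e-03  7.0e-04 -1.0e+00] F [ 0.4 -1.1  0.2] w 0.6474570004030421 q [-0.54  0.45  0.22  2.19 -0.19  0.51  1.52]
```

View pics/w1.png

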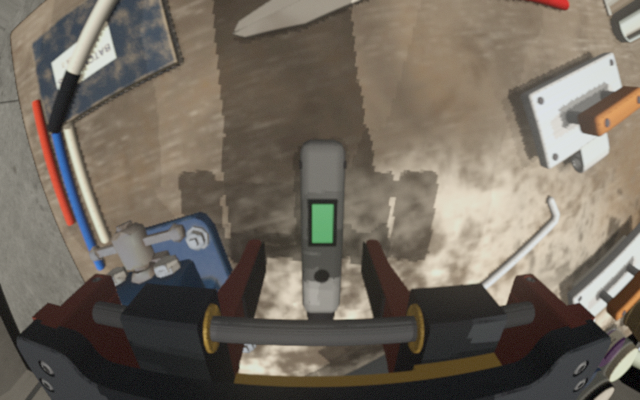

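```bash
python3 -m inch '[[[0,0,0.008],[-0.1,0.7,-1],0.65],[[0,0,0],[0,0,-1],0.65],[[0,0,0],[0,0,-0.6],0.65]]'; python3 st.py
```

```text
time_s: 2.3
tool_pos: [0.462, 0.1138, 0.0059]
tcp_rot: [-0.705, -0.048, 0.04, 0.706]
wrist_force: [-0.4, 0.3, -0.7]
width: 0.654
t 2.3 tcp [462.  113.8   5.9] jaw yaw 97.14 fdir [ 0.0108  0.0026 -0.9999] F [-0.4  0.3 -0.7] w 0.6543315281556641 q [-0.53  0.5   0.2   2.2  -0.21  0.45  1.53]
```

```bash
python3 -m inch '[[[0,0.01,0],[0,0,-0.1],0.4],[[0,0,0],[0,0,0],0.2],[[0,0,0],[0,0,0],0.2],[[0,0,0],[0,0,0],0.2],[[0,0,0],[0,0,0],0.2],[[0,0,0],[0,0,0],0.2]]'; python3 st.py
```

```text
time_s: 2.9
tool_pos: [0.4631, 0.1143, 0.0061]
tcp_rot: [-0.704, -0.045, 0.043, 0.707]
wrist_force: [0.3, -0.6, -0.3]
width: 0.294
t 2.9 tcp [463.1 114.3   6.1] jaw yaw 97.15 fdir [ 0.0024  0.0037 -1.    ] F [ 0.3 -0.6 -0.3] w 0.2944196080798115 q [-0.53  0.51  0.19  2.19 -0.22  0.46  1.53]
```

```bash
python3 -m inch '[[[0,0,0],[0,0,2],0.2],[[0,0,0],[0,0,3],0.2],[[0,0,0],[0,0,3],0.2],[[0,0,0.1],[0.2,-0.5,1.5],0.2],[[0,0,0.12],[0.2,-0.6,0],0.2],[[0,0,0.12],[0.2,-0.5,0],0.2],[[0,0,0.12],[0.2,-0.5,0],0.2],[[0,0,0.1],[0.2,-0.5,0],0.2]]'; python3 st.py
```

```text
time_s: 3.7
tool_pos: [0.4712, 0.0878, 0.1053]
tcp_rot: [-0.663, -0.245, 0.244, 0.664]
wrist_force: [0.1, -0.5, -1.7]
width: 0.292
t 3.7 tcp [471.2  87.8 105.3] jaw yaw 130.54 fdir [ 8.0e-04  2.1e-03 -1.0e+00] F [ 0.1 -0.5 -1.7] w 0.2918483388701609 q [-0.43  0.32  0.14  2.13 -0.07  0.7   2.04]
```

```bash
python3 -m inch '[[[0,0,0.04],[0.2,0,-1],0.2],[[0,0,0.02],[0.2,0,-1.3],0.2],[[0,0,0],[0,0,-1],0.2],[[0,0,0],[0,0,0],0.2]]'; python3 st.py
python3 - <<'E'
from rig import *
import cv2
for n in ["side","top","wrist"]:
    c=camera(n); cv2.imwrite(f"pics/{n}2.png",c["pixels"][:,:,::-1])
    import numpy as np
    np.savez(f"{n}2.npz",**c)
E
```

```text
time_s: 4.1
tool_pos: [0.4751, 0.0867, 0.0706]
tcp_rot: [-0.655, -0.266, 0.265, 0.656]
wrist_force: [-0.5, -0.3, -0.4]
width: 0.291
t 4.1 tcp [475.1  86.7  70.6] jaw yaw 134.09 fdir [ 7.0e-04  2.3e-03 -1.0e+00] F [-0.5 -0.3 -0.4] w 0.2911701590896545 q [-0.41  0.38  0.12  2.14 -0.08  0.62  2.11]
```

View pics/top2.png

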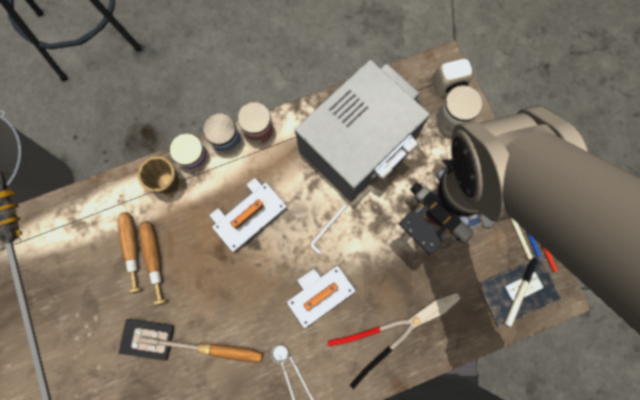

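View pics/wrist2.png

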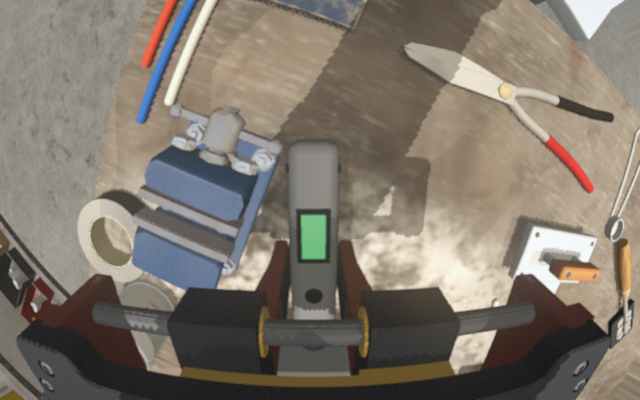

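View pics/side2.png

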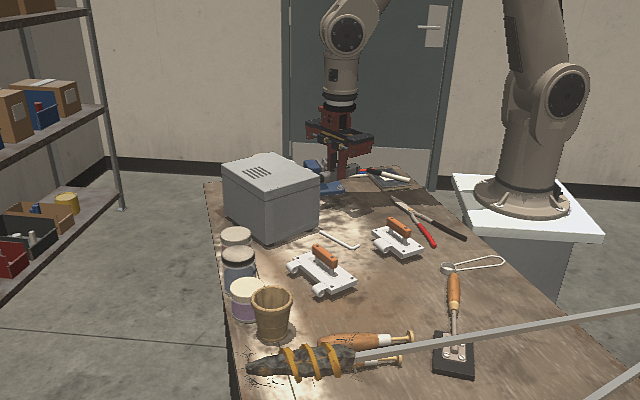

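```bash
python3 -m inch '[[[0,0,0],[0,0,0],0.2],[[0,0,0],[0,0,0],0.2],[[0,0,0],[0,0,0],0.2],[[0,0,0],[0,0,0],0.2],[[0,0,0],[0,0,0],0.2],[[0,0,0],[0,0,0],0.2],[[0,0,0],[0,0,0],0.2],[[0,0,0],[0,0,0],0.2],[[0,0,0],[0,0,0],0.2],[[0,0,0],[0,0,0],0.2]]';python3 st.py;  python3 -m inch '[[[0,0,0],[0,0,0],0.2],[[0,0,0],[0,0,0],0.2],[[0,0,0],[0,0,0],0.2],[[0,0,0],[0,0,0],0.2],[[0,0,0],[0,0,0],0.2],[[0,0,0],[0,0,0],0.2]]';python3 st.py
```

```text
time_s: 5.25
tool_pos: [0.477, 0.0876, 0.0734]
tcp_rot: [-0.655, -0.268, 0.263, 0.656]
wrist_force: [-0.1, 0.3, -1.2]
width: 0.295
t 5.25 tcp [477.   87.6  73.4] jaw yaw 134.1 fdir [ 0.0057  0.0039 -1.    ] F [-0.1  0.3 -1.2] w 0.2950594464506662 q [-0.41  0.38  0.12  2.14 -0.08  0.62  2.11]
time_s: 5.85
tool_pos: [0.477, 0.0876, 0.0734]
tcp_rot: [-0.655, -0.268, 0.263, 0.656]
wrist_force: [0.1, -0.2, -0.5]
width: 0.295
t 5.85 tcp [477.   87.6  73.4] jaw yaw 134.1 fdir [ 0.0056  0.0039 -1.    ] F [ 0.1 -0.2 -0.5] w 0.29477404344087077 q [-0.41  0.38  0.12  2.14 -0.08  0.62  2.11]
```

```bash
python3 -m inch '[[[0,0,0],[0,0,0],0.2],[[0,0,0],[0,0,0],0.2],[[0,0,0],[0,0,0],0.2],[[0,0,0],[0,0,0],0.2],[[0,0,0],[0,0,2],0.2],[[0,0,-0.1],[-0.2,0.5,1.5],0.2],[[0,0,-0.12],[-0.3,0.6,0],0.2],[[0,0,-0.12],[-0.3,0.6,0],0.2],[[0,0,-0.12],[-0.3,0.5,0],0.2],[[0,0,-0.1],[-0.2,0.4,-1],0.2]]';python3 st.py;  python3 -m inch '[[[0,0,-0.05],[0,0,-2],0.2],[[0,0,0],[0,0,-2],0.2],[[0,0,0],[0,0,-2],0.2]]';python3 st.py
```

```text
time_s: 6.85
tool_pos: [0.4646, 0.1138, 0.1006]
tcp_rot: [-0.703, -0.069, 0.063, 0.705]
wrist_force: [0.3, 0.0, -0.8]
width: 0.293
t 6.85 tcp [464.6 113.8 100.6] jaw yaw 100.7 fdir [ 0.009   0.0028 -1.    ] F [ 0.3  0.  -0.8] w 0.2928841653101229 q [-0.58  0.33  0.25  2.15 -0.13  0.67  1.51]
time_s: 7.15
tool_pos: [0.466, 0.1158, 0.0407]
tcp_rot: [-0.704, -0.052, 0.042, 0.707]
wrist_force: [0.2, -0.1, -0.6]
width: 0.294
t 7.15 tcp [466.  115.8  40.7] jaw yaw 97.65 fdir [ 0.0142  0.0048 -0.9999] F [ 0.2 -0.1 -0.6] w 0.2939705697365168 q [-0.56  0.44  0.22  2.18 -0.19  0.53  1.51]
```

```bash
python3 -m inch '[[[-0.004,0.013,0],[-0.1,0,-1.5],0.2],[[0,0,0],[0,0,-1.2],0.2],[[0,0,0],[0,0,-0.5],0.2]]';python3 st.py
```

```text
time_s: 7.45
tool_pos: [0.464, 0.1158, 0.0058]
tcp_rot: [0.706, 0.047, -0.048, -0.705]
wrist_force: [-2.7, -0.4, 8.5]
width: 0.296
t 7.45 tcp [464.  115.8   5.8] jaw yaw 97.68 fdir [-1.4e-03 -2.0e-04 -1.0e+00] F [-2.7 -0.4  8.5] w 0.29555096552342847 q [-0.53  0.51  0.2   2.18 -0.21  0.47  1.53]
```

Contact with the bench, force about 8 N. Releasing.

```bash
python3 -m inch '[[[0,0,0],[0,0,0],0.6],[[0,0,0],[0,0,0],0.6],[[0,0,0],[0,0,0],0.6],[[0,0,0],[0,0,0],0.6],[[0,0,0],[0,0,1],0.6],[[0,0,0],[0,0,2],0.6],[[0,0,0],[0,0,4],0.6],[[0,0,0],[0,0,4],0.6],[[0,0,0],[0,0,4],0.6],[[0,0,0],[0,0,3],0.6]]';python3 st.py
python3 - <<'E'
from rig import *
import cv2
c=camera("wrist"); cv2.imwrite("pics/w3.png",c["pixels"][:,:,::-1])
E
```

```text
time_s: 8.45
tool_pos: [0.4619, 0.1142, 0.1946]
tcp_rot: [0.706, 0.046, -0.048, -0.705]
wrist_force: [-0.7, -0.1, 0.5]
width: 0.598
t 8.45 tcp [461.9 114.2 194.6] jaw yaw 97.59 fdir [-0.0032 -0.0011 -1.    ] F [-0.7 -0.1  0.5] w 0.5983263439814289 q [-0.65  0.18  0.31  2.06 -0.07  0.91  1.4 ]
```

View pics/w3.png

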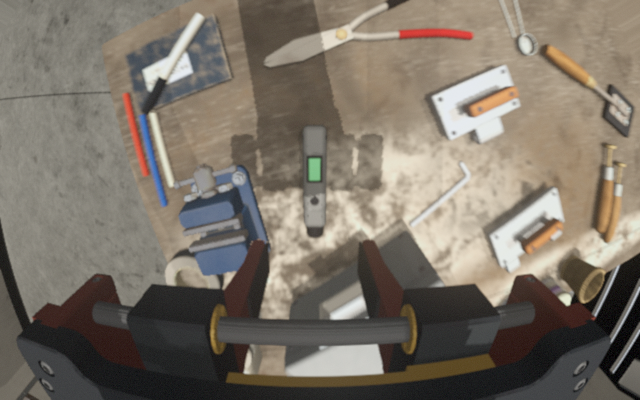

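```bash
python3 -m inch '[[[0,0,-0.12],[-1.4,1.9,0],0.45],[[0,0,-0.12],[-1.4,1.9,0],0.45],[[0,0,-0.12],[-1.4,1.9,0],0.45],[[0,0,-0.12],[-1.4,1.9,0],0.45],[[0,0,-0.12],[-1.4,1.9,0],0.45],[[0,0,-0.12],[-1.4,1.9,0],0.45],[[0,0,-0.12],[-1.4,1.9,-1],0.45],[[0,0,-0.12],[-1.4,1.9,-2],0.45],[[0,0,-0.08],[-1.1,1.5,-2],0.45],[[0,0,0],[0,0,0],0.45]]';python3 st.py
```

```text
time_s: 9.5
tool_pos: [0.3387, 0.2868, 0.1591]
tcp_rot: [-0.624, 0.319, -0.332, 0.632]
wrist_force: [0.3, -0.9, 0.8]
width: 0.451
t 9.5 tcp [338.7 286.8 159.1] jaw yaw 35.23 fdir [ 0.0207  0.0015 -0.9998] F [ 0.3 -0.9  0.8] w 0.4513872947109139 q [-1.06  0.17  0.23  2.18 -0.03  0.79 -0.2 ]
```

```bash
python3 -m inch '[[[0,0.02,0],[-0.4,0.1,-2],0.45],[[0,0,0],[0,0,-2.5],0.45],[[0,0,0],[0,0,-2.5],0.45],[[0,0,0],[0,0,0],0.45]]';python3 st.py
python3 - <<'E'
from rig import *
import cv2
c=camera("wrist"); cv2.imwrite("pics/w4.png",c["pixels"][:,:,::-1])
c=camera("side"); cv2.imwrite("pics/s4.png",cv2.resize(c["pixels"][130:290,330:530,::-1],None,fx=4,fy=4)[:600])
E
```

```text
time_s: 9.9
tool_pos: [0.3378, 0.2873, 0.0919]
tcp_rot: [-0.626, 0.322, -0.323, 0.632]
wrist_force: [-1.0, -0.7, -1.3]
width: 0.453
t 9.9 tcp [337.8 287.3  91.9] jaw yaw 35.65 fdir [ 0.0047  0.0061 -1.    ] F [-1.  -0.7 -1.3] w 0.4530805656181656 q [-1.03  0.29  0.21  2.22 -0.1   0.63 -0.12]
```

View pics/w4.png

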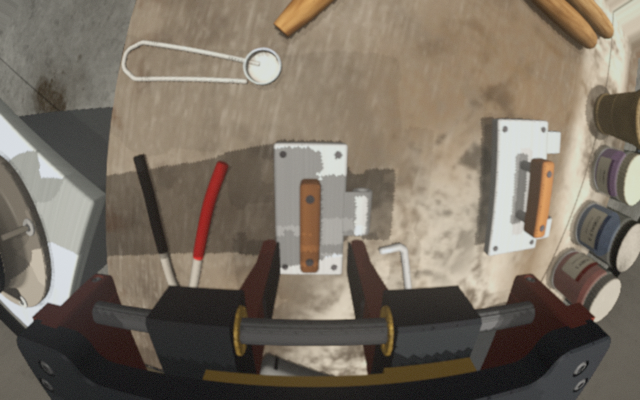

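View pics/s4.png

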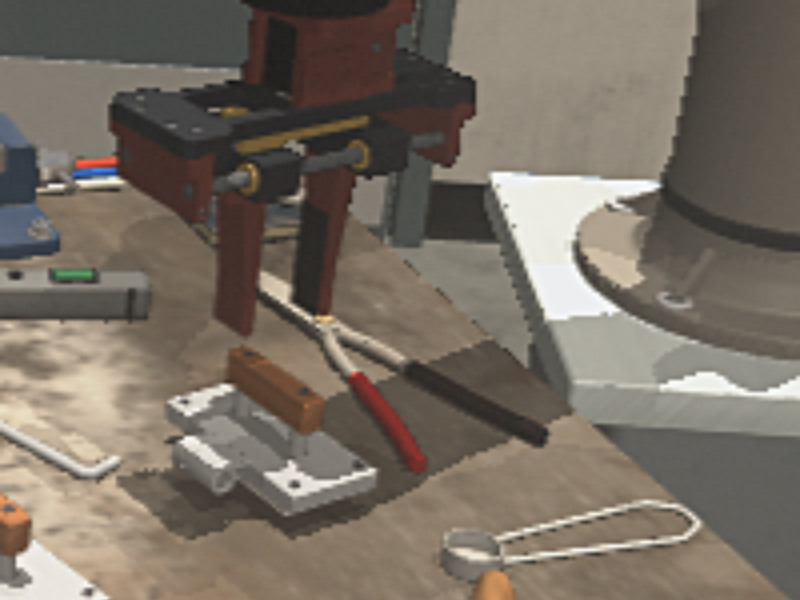

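```bash
python3 -m inch '[[[-0.006,0.005,0],[-0.4,0.1,-1.5],0.45],[[0,0,0],[0,0,-2],0.45],[[0,0,0],[0,0,-1.5],0.45],[[0,0,0],[0,0,-0.5],0.45],[[0,0,0],[0,0,0],0.45]]';python3 st.py
python3 - <<'E'
from rig import *
import cv2
c=camera("side"); cv2.imwrite("pics/s5.png",cv2.resize(c["pixels"][130:290,330:530,::-1],None,fx=4,fy=4)[:600])
E
```

```text
time_s: 10.5
tool_pos: [0.3379, 0.2928, 0.0413]
tcp_rot: [-0.624, 0.322, -0.324, 0.634]
wrist_force: [-0.3, -0.2, -1.0]
width: 0.451
t 10.5 tcp [337.9 292.8  41.3] jaw yaw 35.66 fdir [ 0.0081  0.0111 -0.9999] F [-0.3 -0.2 -1. ] w 0.4514218817280971 q [-1.    0.39  0.18  2.25 -0.15  0.5  -0.09]
```

View pics/s5.png

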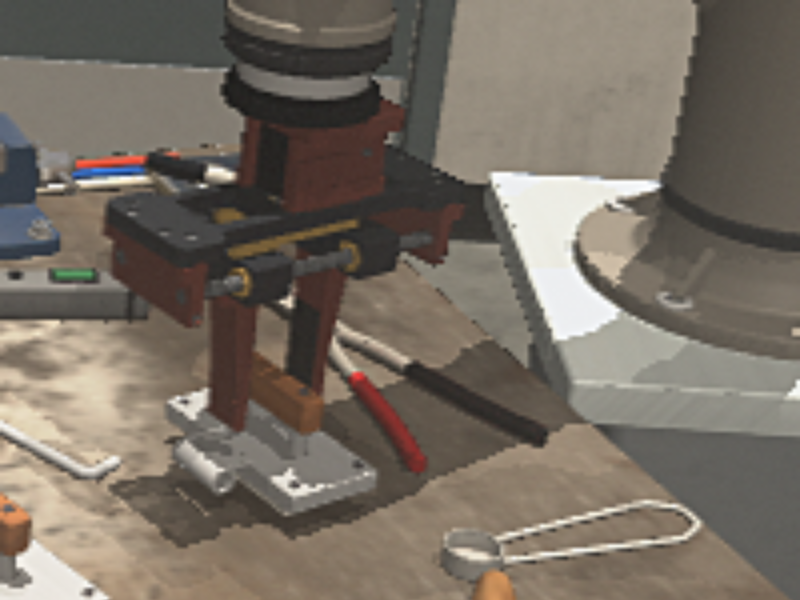

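```bash
python3 -m inch '[[[-0.011,0.008,0],[-0.5,-0.6,-0.3],0.45],[[0,0,0],[-0.1,-0.1,-0.5],0.45],[[0,0,0],[0,0,0],0.45]]';python3 st.py
```

```text
time_s: 10.85
tool_pos: [0.3323, 0.2862, 0.0345]
tcp_rot: [-0.628, 0.323, -0.323, 0.63]
wrist_force: [-0.5, -0.7, 0.0]
width: 0.447
t 10.85 tcp [332.3 286.2  34.5] jaw yaw 35.68 fdir [ 0.0014  0.0017 -1.    ] F [-0.5 -0.7  0. ] w 0.4468814538543062 q [-1.    0.4   0.17  2.26 -0.15  0.49 -0.09]
```

```bash
python3 -m inch '[[[0,0,0],[0,0,-0.1],0.2],[[0,0,0],[0,0,0],0],[[0,0,0],[0,0,0],0],[[0,0,0],[0,0,0],0],[[0,0,0],[0,0,0],0],[[0,0,0],[0,0,0],0]]';python3 st.py
```

```text
time_s: 11.45
tool_pos: [0.3324, 0.2863, 0.0337]
tcp_rot: [-0.628, 0.323, -0.323, 0.63]
wrist_force: [0.2, -0.8, -1.2]
width: 0.158
t 11.45 tcp [332.4 286.3  33.7] jaw yaw 35.68 fdir [ 0.0017  0.0021 -1.    ] F [ 0.2 -0.8 -1.2] w 0.15788777062273066 q [-1.    0.4   0.17  2.26 -0.15  0.48 -0.09]
```

```bash
python3 -m inch '[[[0,0,0],[0,0,1],0],[[0,0,0],[0,0,2.5],0],[[0,0,0],[0,0,3.5],0],[[0,0,0],[0,0,3.5],0],[[0,0,0],[0,0,3.5],0],[[0,0,0],[0,0,2],0],[[0,0,0],[0,0,1],0]]';python3 st.py
python3 - <<'E'
from rig import *
import cv2
c=camera("wrist"); cv2.imwrite("pics/w6.png",c["pixels"][:,:,::-1])
E
```

```text
time_s: 12.15
tool_pos: [0.3294, 0.282, 0.2113]
tcp_rot: [0.63, -0.323, 0.323, -0.627]
wrist_force: [0.1, -0.4, -2.0]
width: 0.159
t 12.15 tcp [329.4 282.  211.3] jaw yaw 35.61 fdir [-0.0026 -0.0034 -1.    ] F [ 0.1 -0.4 -2. ] w 0.15891151304796522 q [-1.08  0.08  0.25  2.13 -0.02  0.94 -0.2 ]
```

View pics/w6.png

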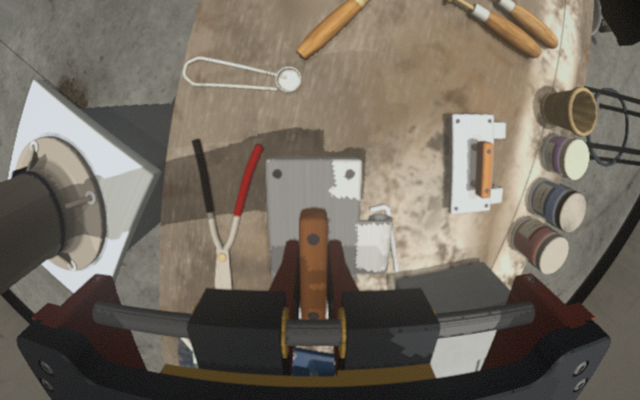

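```bash
python3 -m inch '[[[0,0,0.02],[1.5,-1.4,0],0],[[0,0,0.02],[2.6,-2.4,0],0],[[0,0,0.02],[2.8,-2.6,0],0],[[0,0,0.02],[2.8,-2.6,0],0],[[0,0,0.02],[2.8,-2.6,0],0],[[0,0,0.02],[2.6,-2.4,0],0],[[0,0,0.02],[1.7,-1.5,0],0],[[0,0,0.01],[0.8,-0.6,0],0],[[0,0,0],[0,0,0],0],[[0,0,0],[0,0,0],0]]';python3 st.py
```

```text
time_s: 13.2
tool_pos: [0.5048, 0.1114, 0.2034]
tcp_rot: [0.658, -0.275, 0.269, -0.647]
wrist_force: [-0.5, 0.0, -2.6]
width: 0.157
t 13.2 tcp [504.8 111.4 203.4] jaw yaw 44.75 fdir [-0.014  -0.0115 -0.9998] F [-0.5  0.  -2.6] w 0.157357810315877 q [-0.7   0.26  0.43  1.96 -0.12  0.96  0.57]
```

```bash
python3 -m inch '[[[0.01,-0.013,-0.008],[0.4,0.4,-1.5],0],[[0,0,0],[0.2,0.2,-1.5],0],[[0,0,0],[0,0,-1.3],0],[[0,0,0],[0,0,0],0],[[0,0,0],[0,0,0],0]]';python3 st.py
python3 - <<'E'
from rig import *
import cv2,numpy as np
for n in ["top","wrist","side"]:
    c=camera(n); cv2.imwrite(f"pics/{n}7.png",c["pixels"][:,:,::-1]); np.savez(f"{n}7.npz",**c)
E
```

```text
time_s: 13.7
tool_pos: [0.5068, 0.121, 0.1574]
tcp_rot: [0.653, -0.275, 0.272, -0.651]
wrist_force: [0.8, 0.1, -1.9]
width: 0.155
t 13.7 tcp [506.8 121.  157.4] jaw yaw 44.56 fdir [-5.e-03 -8.e-04 -1.e+00] F [ 0.8  0.1 -1.9] w 0.1548900497654348 q [-0.69  0.32  0.41  2.   -0.17  0.85  0.59]
```

View pics/wrist7.png

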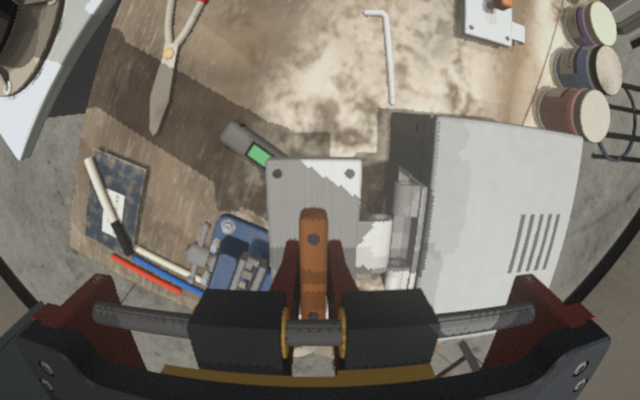

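View pics/top7.png

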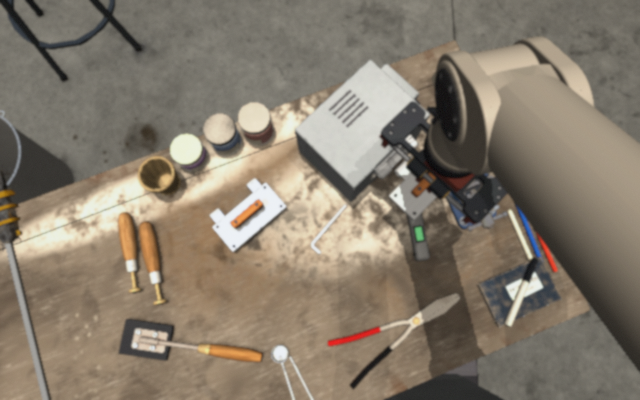

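```bash
cat >> h.py <<'E'
def WF(c):
    K=c["mtx"];d=c["depth"];v,u=np.mgrid[:400,:640]
    x=(u-K[0,2])/K[0,0];y=(v-K[1,2])/K[1,1];th=np.hypot(x,y)+1e-9
    k=np.tan(th)/th
    P=np.stack([x*k*d,y*k*d,d],-1)
    return (P-c["t"])@c["R"]
def kf(w,yaw=44.2,c=(0.614,0.2175)):
    a=np.radians(yaw);C,S=np.cos(a),np.sin(a);d=w-np.array([c[0],c[1],0])
    return np.stack([d[...,0]*C+d[...,1]*S,-d[...,0]*S+d[...,1]*C,w[...,2]],-1)*1000
E
python3 - <<'E'
from h import *
c=dict(np.load("wrist7.npz")); crop(c["pixels"],255,110,455,300,4,"pics/wc7.png")
k=kf(WF(c))
for u,v in [(375,225),(375,240),(375,260),(375,218),(375,212),(385,240),(365,240),(400,225),(400,250),(400,275),(400,200),(410,200),(410,260),(420,240),(480,200),(500,260),(350,170),(270,170),(313,215),(313,240)]:
    print(u,v,k[v,u].round(1))
E
```

```text
375 225 [-143.5   91.3  318.9]
375 240 [-106.    14.5  148.5]
375 260 [-104.9    1.   149.1]
375 218 [-104.8   24.8  137.6]
375 212 [-75.6 -19.1  -1.4]
385 240 [-99.4  14.  147.5]
365 240 [-112.1   14.3  147.8]
400 225 [-79.1   8.9 109.4]
400 250 [-76.6 -12.1 108.9]
400 275 [-79.  -25.2 124.7]
400 200 [-85.   32.4 122.8]
410 200 [-78.4  33.  124.6]
410 260 [-72.7 -12.9 124.2]
420 240 [-69.1   5.3 129.2]
480 200 [-29.   36.5 134.3]
500 260 [  1.7 -12.2 133.1]
350 170 [-123.3   57.6  149.2]
270 170 [-168.3   57.2  148.5]
313 215 [-143.8   41.5  179.2]
313 240 [-143.7   31.2  185.6]
```

View pics/wc7.png

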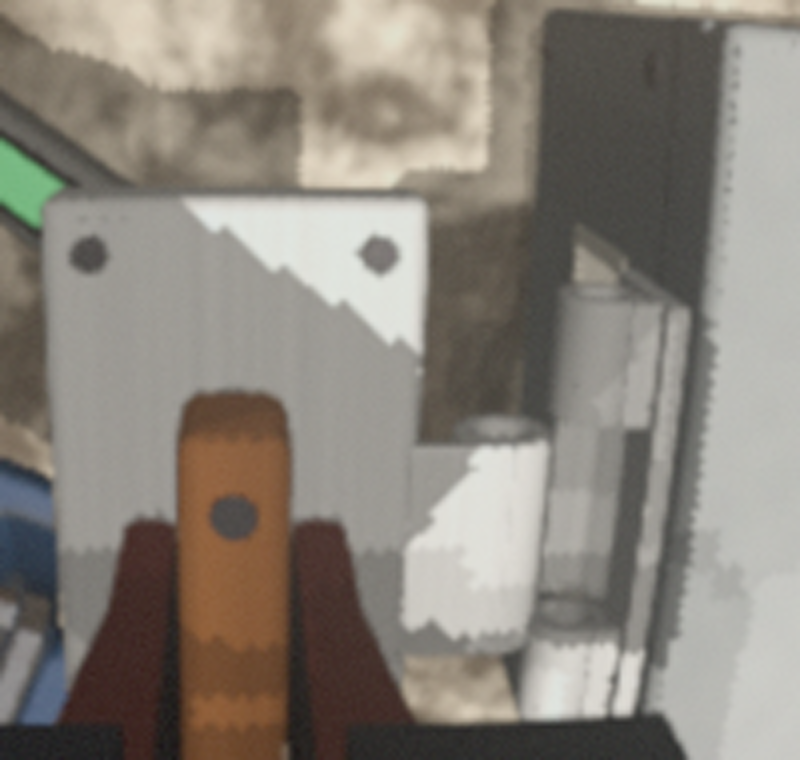

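```bash
cat >> h.py <<'E'
def castF(c,uv,z):
    K=c["mtx"];uv=np.atleast_2d(np.asarray(uv,float))
    x=(uv[:,0]-K[0,2])/K[0,0];y=(uv[:,1]-K[1,2])/K[1,1];th=np.hypot(x,y)+1e-9
    r=np.c_[np.sin(th)*x/th,np.sin(th)*y/th,np.cos(th)]@c["R"]
    o=-c["R"].T@c["t"]
    return o+r*((z-o[2])/r[:,2])[:,None]
E
python3 - <<'E'
from h import *
c=dict(np.load("wrist7.npz")); 
print("cam",kf((-c["R"].T@c["t"])).round(1))
f=lambda p:np.array(p)/4+[255-.375,110-.375]
for n,p,z in [("flap +y rim",(500,443),.1497),("flap -y rim",(480,652),.1497),("kiln +y knuckle outer rim",(597,298),.126),("kiln +y knuckle gap rim",(590,429),.126),("kiln -y knuckle gap rim",(568,630),.126),
  ("kiln top front edge a",(728,30),.135),("kiln top front edge b",(655,715),.135),
  ("pan corner",(428,195),.1497+.0),("pan corner2",(45,200),.1497),("grip side L",(180,560),.1857),("grip side R",(288,560),.1857),("pan +x edge",(420,400),.1497),("pan -x edge",(55,400),.1497)]:
    P=castF(c,f(p),z); print(n,kf(P).round(1))
E
```

```text
cam [-143.5   91.3  318.9]
flap +y rim [[-104.4   27.8  149.7]]
flap -y rim [[-104.5   -7.9  149.7]]
kiln +y knuckle outer rim [[-84.2  44.3 126. ]]
kiln +y knuckle gap rim [[-83.3  21.4 126. ]]
kiln -y knuckle gap rim [[-82.9 -17.6 126. ]]
kiln top front edge a [[-68.1  89.7 135. ]]
kiln top front edge b [[-66.5 -31.2 135. ]]
pan corner [[-117.1   64.4  149.7]]
pan corner2 [[-170.3   63.4  149.7]]
grip side L [[-150.1   26.2  185.7]]
grip side R [[-137.2   26.3  185.7]]
pan +x edge [[-116.8   34.4  149.7]]
pan -x edge [[-169.8   34.   149.7]]
```

```bash
python3 -m inch '[[[0,-0.005,0],[0.3,-0.3,-0.4],0],[[0,0,0],[0.2,-0.3,-0.4],0],[[0,0,0],[0,0,-0.4],0],[[0,0,0],[0,0,0],0],[[0,0,0],[0,0,0],0]]';python3 st.py
python3 - <<'E'
from rig import *
import cv2,numpy as np
from h import *
for n in ["wrist"]:
    c=camera(n); np.savez(f"{n}8.npz",**c); crop(c["pixels"],335,150,455,300,5,"pics/wc8.png")
E
```

```text
time_s: 14.35
tool_pos: [0.5138, 0.114, 0.1462]
tcp_rot: [-0.651, 0.272, -0.275, 0.653]
wrist_force: [-0.0, -0.4, -2.2]
width: 0.154
t 14.35 tcp [513.8 114.  146.2] jaw yaw 44.47 fdir [ 4.2e-03  7.0e-04 -1.0e+00] F [-0.  -0.4 -2.2] w 0.15429281290597896 q [-0.67  0.34  0.4   2.01 -0.18  0.82  0.61]
```

View pics/wc8.png

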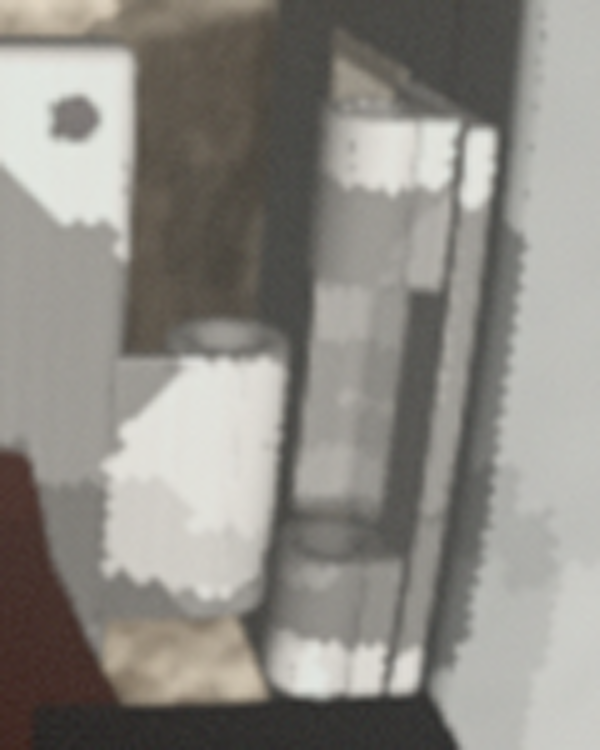

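```bash
python3 - <<'E'
from h import *
from st import tool
c=dict(np.load("wrist8.npz")); 
f=lambda p:np.array(p)/5+[335-.4,150-.4]
for n,p,z in [("flap +y rim",(228,360),.1385),("flap -y rim",(208,615),.1385),("kiln +y outer",(368,120),.126),("kiln +y knuckle gap rim",(360,287),.126),("kiln -y knuckle gap rim",(335,560),.126),("kfront a",(530,130),.135),("kfront b",(430,690),.135)]:
    P=castF(c,f(p),z); print(n,kf(P).round(1))
print("tcp",kf(tool()[2]).round(1))
E
```

```text
flap +y rim [[-103.6   16.8  138.5]]
flap -y rim [[-103.1  -18.3  138.5]]
kiln +y outer [[-84.8  43.5 126. ]]
kiln +y knuckle gap rim [[-83.9  21.8 126. ]]
kiln -y knuckle gap rim [[-82.8 -17.6 126. ]]
kfront a [[-66.6  44.8 135. ]]
kfront b [[-69. -34. 135.]]
tcp [-144.    -4.3  146.2]
```

```bash
python3 -m inch '[[[0,0.004,0],[-0.2,0.2,-0.3],0],[[0,0,0],[0,0,-0.4],0],[[0,0,0],[0,0,-0.3],0],[[0,0,0],[0,0,0],0],[[0,0,0],[0,0,0],0]]';python3 st.py
python3 - <<'E'
from rig import *
import cv2,numpy as np
from h import *
for n in ["wrist"]:
    c=camera(n); np.savez(f"{n}9.npz",**c); crop(c["pixels"],335,150,455,300,5,"pics/wc9.png")
E
```

```text
time_s: 14.9
tool_pos: [0.5114, 0.1167, 0.1352]
tcp_rot: [-0.652, 0.274, -0.273, 0.652]
wrist_force: [0.7, -0.5, -2.5]
width: 0.156
t 14.9 tcp [511.4 116.7 135.2] jaw yaw 44.52 fdir [-5.e-04  7.e-04 -1.e+00] F [ 0.7 -0.5 -2.5] w 0.1556856528304103 q [-0.67  0.36  0.4   2.02 -0.19  0.8   0.62]
```

View pics/wc9.png

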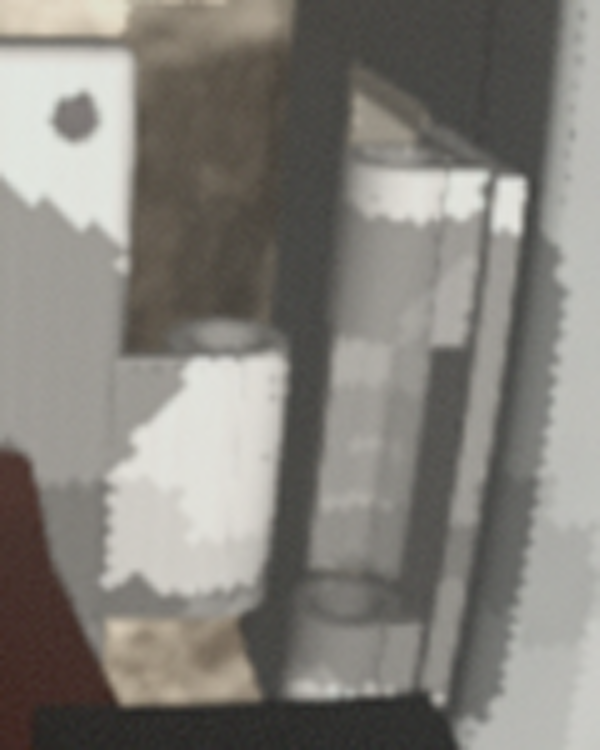

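```bash
python3 - <<'E'
from h import *
from st import tool
c=dict(np.load("wrist9.npz")); 
f=lambda p:np.array(p)/5+[335-.4,150-.4]
for n,p,z in [("flap +y rim",(228,358),.1275),("flap -y rim",(208,615),.1275),("kiln +y outer",(390,168),.126),("kiln +y knuckle gap rim",(383,343),.126),("kiln -y knuckle gap rim",(353,618),.126)]:
    P=castF(c,f(p),z); print(n,kf(P).round(1))
print("tcp",kf(tool()[2]).round(1))
E
```

```text
flap +y rim [[-103.6   20.6  127.5]]
flap -y rim [[-103.   -14.6  127.5]]
kiln +y outer [[-85.1  43.8 126. ]]
kiln +y knuckle gap rim [[-83.7  21.9 126. ]]
kiln -y knuckle gap rim [[-82.8 -16.6 126. ]]
tcp [-143.9   -0.8  135.2]
```

```bash
python3 -m inch '[[[0,0,0],[0.36,0.35,0],0],[[0,0,0],[0.36,0.35,0],0],[[0,0,0],[0.2,0.2,0],0],[[0,0,0],[0,0,0],0]]';python3 st.py
python3 - <<'E'
from rig import *
import cv2,numpy as np
from h import *
from st import tool
print("tcp",kf(tool()[2]).round(1))
for n in ["wrist"]:
    c=camera(n); np.savez(f"{n}10.npz",**c); crop(c["pixels"],335,150,455,300,5,"pics/wc10.png")
E
```

```text
time_s: 15.35
tool_pos: [0.522, 0.1268, 0.1356]
tcp_rot: [-0.652, 0.273, -0.273, 0.653]
wrist_force: [0.4, -0.0, -1.6]
width: 0.155
t 15.35 tcp [522.  126.8 135.6] jaw yaw 44.53 fdir [ 6.0e-04  1.3e-03 -1.0e+00] F [ 0.4 -0.  -1.6] w 0.15454073469218232 q [-0.67  0.37  0.39  1.99 -0.2   0.81  0.61]
tcp [-129.2   -0.8  135.6]
```

View pics/wc10.png

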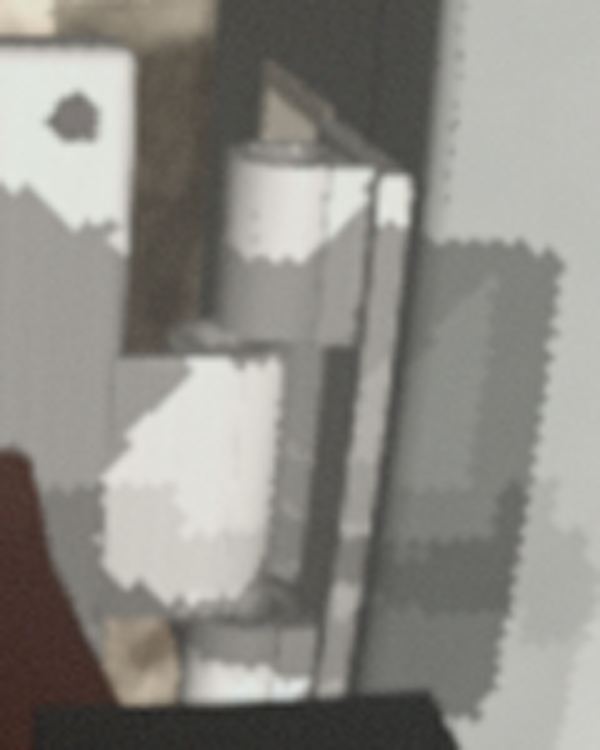

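```bash
python3 -m inch '[[[0,0,0],[0.14,0.14,0],0],[[0,0,0],[0.14,0.14,0],0],[[0,0,0],[0.07,0.07,0],0]]';python3 st.py; python3 -m inch '[[[0,0,0],[0.07,0.07,0],0],[[0,0,0],[0.0,0.0,0],0]]';python3 st.py
```

```text
time_s: 15.7
tool_pos: [0.5254, 0.1301, 0.1356]
tcp_rot: [-0.652, 0.274, -0.273, 0.652]
wrist_force: [-0.2, -0.1, -1.6]
width: 0.159
t 15.7 tcp [525.4 130.1 135.6] jaw yaw 44.5 fdir [ 1.e-04  1.e-03 -1.e+00] F [-0.2 -0.1 -1.6] w 0.1592158506358059 q [-0.67  0.38  0.39  1.98 -0.2   0.82  0.61]
time_s: 15.9
tool_pos: [0.5262, 0.131, 0.1356]
tcp_rot: [-0.652, 0.274, -0.273, 0.652]
wrist_force: [0.3, -0.3, -2.3]
width: 0.16
t 15.9 tcp [526.2 131.  135.6] jaw yaw 44.51 fdir [ 1.e-04  1.e-03 -1.e+00] F [ 0.3 -0.3 -2.3] w 0.15951632662287712 q [-0.67  0.38  0.39  1.98 -0.2   0.82  0.61]
```

```bash
for i in 1 2 3; do python3 -m inch '[[[0,0,0],[0.07,0.07,0],0],[[0,0,0],[0,0,0],0]]' | egrep 'pos|force'; done; python3 st.py
```

```text
tool_pos: [0.5268, 0.1316, 0.1355]
wrist_force: [0.1, -0.8, -1.6]
tool_pos: [0.527, 0.1317, 0.1354]
wrist_force: [0.0, 0.9, -2.8]
tool_pos: [0.527, 0.1317, 0.1351]
wrist_force: [-0.5, -0.4, -2.1]
t 16.5 tcp [527.  131.7 135.1] jaw yaw 44.44 fdir [-3.e-03 -6.e-04 -1.e+00] F [-0.5 -0.4 -2.1] w 0.1592760827146767 q [-0.67  0.39  0.39  1.97 -0.2   0.82  0.6 ]
```

```bash
for i in 1 2 3 4; do python3 -m inch '[[[0,0,0],[0,0,-0.08],0],[[0,0,0],[0,0,0],0]]' | egrep 'pos|force'; done; python3 st.py
```

```text
tool_pos: [0.5271, 0.1317, 0.1343]
wrist_force: [-1.6, -1.1, -2.1]
tool_pos: [0.5271, 0.1318, 0.1334]
wrist_force: [-0.3, -1.4, -2.3]
tool_pos: [0.5271, 0.1317, 0.1329]
wrist_force: [-2.0, -0.1, -0.7]
tool_pos: [0.5271, 0.1317, 0.1329]
wrist_force: [-1.4, -0.8, -1.1]
t 17.3 tcp [527.1 131.7 132.9] jaw yaw 44.43 fdir [-3.e-03  1.e-04 -1.e+00] F [-1.4 -0.8 -1.1] w 0.15784470870257997 q [-0.67  0.39  0.39  1.98 -0.2   0.82  0.61]
```

```bash
python3 -m inch '[[[0,0,0],[0,0,0],0],[[0,0,0],[0,0,0],0],[[0,0,0],[0,0,0],0]]'; python3 st.py
python3 - <<'E'
from rig import *
import cv2,numpy as np
from h import *
c=camera("wrist"); np.savez("wrist11.npz",**c); crop(c["pixels"],255,120,455,300,4,"pics/wc11.png")
k=kf(WF(c))
# flap level: fit plane on visible pan top
m=np.zeros((400,640),bool); m[160:230,270:300]=1; m[160:205,330:352]=1
P=k[m]; P=P[abs(P[:,2]-125)<6]; A=np.c_[P[:,:2],np.ones(len(P))]; s=np.linalg.lstsq(A,P[:,2],rcond=None)[0]; print(len(P),"pan slope",s[:2].round(4),"z",np.median(P[:,2]))
b=k[225:262,366:384].reshape(-1,3); print("barrel top z",np.percentile(b[:,2],[50,90,98]).round(1))
t=camera("top"); cv2.imwrite("pics/top11.png",t["pixels"][:,:,::-1])
E
```

```text
time_s: 17.6
tool_pos: [0.5271, 0.1317, 0.1328]
tcp_rot: [0.652, -0.275, 0.273, -0.652]
wrist_force: [-2.6, -0.8, 1.3]
width: 0.158
t 17.6 tcp [527.1 131.7 132.8] jaw yaw 44.43 fdir [-2.9e-03  1.0e-04 -1.0e+00] F [-2.6 -0.8  1.3] w 0.15800134340596417 q [-0.67  0.39  0.39  1.98 -0.2   0.82  0.61]
3057 pan slope [0.0026 0.0031] z 124.33374971810116
barrel top z [124.3 125.  125.5]
```

View pics/wc11.png

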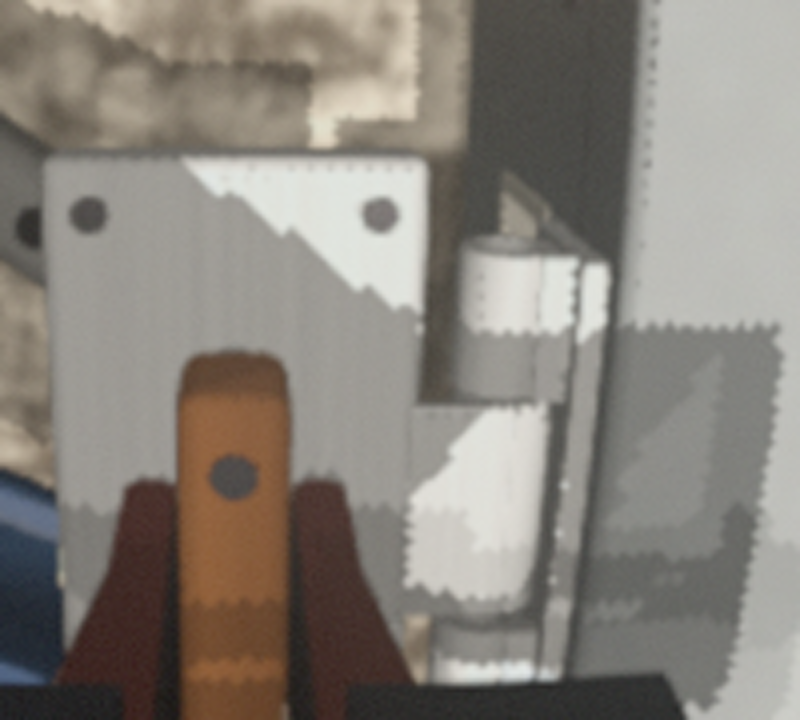

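View pics/top11.png

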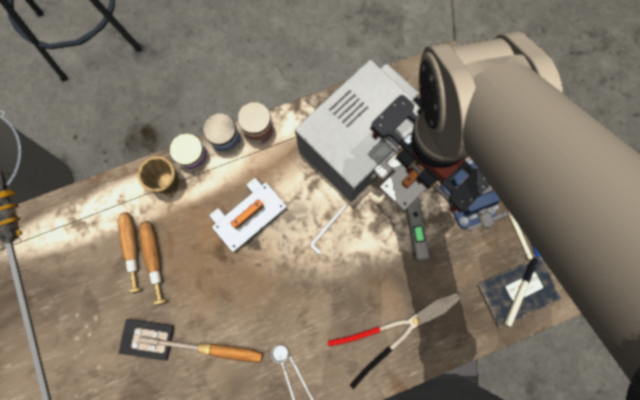

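```bash
python3 - <<'E'
from h import *
from scipy.optimize import least_squares
c=dict(np.load("wrist11.npz")); k=kf(WF(c),44.6).reshape(-1,3)
# all points near hinge line
for n,lo,hi in [("+y kn",25,42),("flap",-12,18),("-y kn",-32,-20)]:
    q=k[(k[:,1]>lo)&(k[:,1]<hi)&(k[:,2]>117)&(k[:,0]>-94)&(k[:,0]<-76)]
    h=[(x,np.median(q[abs(q[:,0]-x)<1][:,2]).round(1)) for x in range(-92,-76,2) if (abs(q[:,0]-x)<1).sum()>2]
    print(n,len(q),h)
    for ini in [(-83,118)]:
        r=least_squares(lambda p:np.hypot(q[:,0]-p[0],q[:,2]-p[1])-8,ini,loss="soft_l1",f_scale=.5); print(r.x.round(2))
f=lambda p:np.array(p)/4+[255-.375,120-.375]
for n,p in [("flap +y rim",(490,408)),("flap -y rim",(470,612)),("kiln +y gap rim",(505,400)),("kiln -y gap rim",(480,625))]:
    print(n,kf(castF(c,f(p),.126),44.6).round(1))
E
```

```text
+y kn 2526 [(-92, np.float64(233.4)), (-90, np.float64(233.2)), (-88, np.float64(225.6)), (-86, np.float64(122.9)), (-84, np.float64(225.5)), (-82, np.float64(226.3)), (-80, np.float64(226.4)), (-78, np.float64(226.4))]
[-86.1  223.27]
flap 1220 [(-92, np.float64(124.3)), (-90, np.float64(124.2)), (-88, np.float64(124.4)), (-86, np.float64(124.4)), (-84, np.float64(124.3)), (-82, np.float64(124.4)), (-80, np.float64(124.3)), (-78, np.float64(123.7))]
[-85.16 117.49]
-y kn 229 [(-88, np.float64(120.8)), (-86, np.float64(122.7)), (-84, np.float64(124.3)), (-82, np.float64(124.8)), (-80, np.float64(124.9)), (-78, np.float64(124.5))]
[-80.74 117.12]
flap +y rim [[-83.8  21.2 126. ]]
flap -y rim [[-84.3 -13.5 126. ]]
kiln +y gap rim [[-81.6  22.4 126. ]]
kiln -y gap rim [[-82.5 -16.  126. ]]
```

```bash
python3 - <<'E'
from h import *
c=dict(np.load("wrist11.npz")); k=kf(WF(c),44.6).reshape(-1,3)
for n,lo,hi in [("+y kn",25,42),("flap",-10,18),("-y kn",-32,-20)]:
    q=k[(k[:,1]>lo)&(k[:,1]<hi)&(k[:,2]>106)&(k[:,2]<130)]
    print(n,[(x,len(s),round(float(np.median(s)),1)) for x in range(-93,-67) for s in [q[abs(q[:,0]-x)<.5][:,2]] if len(s)>2])
E
```

```text
+y kn [(-88, 75, 119.5), (-87, 50, 121.8), (-86, 58, 122.4), (-85, 53, 123.7), (-84, 49, 124.2), (-83, 51, 124.4), (-82, 49, 124.7), (-81, 55, 124.9), (-80, 40, 125.1), (-79, 51, 124.6), (-78, 40, 124.5), (-77, 51, 124.6), (-76, 45, 125.0), (-75, 50, 124.8), (-74, 38, 124.9), (-73, 50, 124.9), (-72, 86, 126.8), (-71, 52, 128.1), (-70, 40, 128.2), (-69, 42, 127.9), (-68, 47, 128.2)]
flap [(-93, 65, 124.2), (-92, 61, 124.3), (-91, 67, 124.3), (-90, 66, 124.2), (-89, 69, 124.3), (-88, 66, 124.4), (-87, 65, 124.4), (-86, 62, 124.4), (-85, 65, 124.4), (-84, 63, 124.2), (-83, 65, 124.2), (-82, 65, 124.4), (-81, 64, 124.4), (-80, 59, 124.2), (-79, 58, 124.0), (-78, 60, 123.7), (-77, 62, 123.5), (-76, 50, 123.2), (-75, 41, 122.3), (-74, 47, 121.1), (-73, 43, 120.7), (-72, 220, 123.8), (-71, 64, 128.0), (-70, 62, 128.2), (-69, 70, 128.1), (-68, 53, 128.3)]
-y kn [(-89, 19, 118.4), (-88, 29, 121.0), (-87, 19, 122.2), (-86, 22, 122.7), (-85, 18, 123.9), (-84, 17, 124.5), (-83, 19, 124.5), (-82, 14, 124.7), (-81, 16, 124.7), (-80, 16, 124.8), (-79, 20, 124.0), (-78, 15, 124.5), (-77, 19, 124.8), (-76, 13, 124.6), (-75, 14, 124.8), (-74, 16, 125.2), (-73, 18, 125.0), (-72, 21, 126.1), (-71, 9, 128.4), (-70, 15, 128.1), (-69, 13, 128.5)]
```

```bash
python3 -m inch '[[[0,0,0],[0,0,0],0],[[0,0,0],[0,0,0],0],[[0,0,0],[0,0,0],0]]'; python3 - <<'E'
from rig import *
s=state(); print(s["joint_vel"].round(4),s["wrist_force"],s["width"]); print(hand_in())
E
```

```text
time_s: 18.0
tool_pos: [0.527, 0.1317, 0.1328]
tcp_rot: [0.652, -0.275, 0.273, -0.652]
wrist_force: [-1.8, -1.3, -0.2]
width: 0.158
[ 0.0006  0.0017  0.0003 -0.0003  0.0003 -0.0015  0.0014] [-1.78292506 -1.29232643 -0.16719812] 0.1579815477305971
the job is handed in; nothing more can be done
None
```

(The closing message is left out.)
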